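# Start the fume extractor at the glass bench

### The job

Start the fume extractor before the torch is lit: feel for the mains toggle, somewhere along the back of its control box, and push the lever over to the left (as seen from the robot, towards the green dot) until it clicks, gently, never leaning hard on it. Then turn the key on top of the box clockwise all the way to start, hold it there for two seconds, and let it spring back to run. Leave the vase, the glass bird, the pot and the basket where they stand.

Things in the scene. Friction and masses are not known exactly. Their poses are not given: they have to be found in the camera images.
- control_box: Grey-green steel control box screwed to the bench: 140 mm deep (its x), 250 mm wide (y), 90 mm high; 54 mm more at its left end for a conduit, 22 mm at its right for a foot. Origin: centre of its underside. Front faces its -x (the robot), back +x, left +y. On top, besides the key on the left half, only an hour meter and a green lamp on the right half, at most 12 mm high.
- rail_mid (a point): Middle of the mounting rail on the box's back panel, on the panel's surface, 62 mm above the bench; axes as the box's. The toggle's plate is clamped on the rail, its centre anywhere from y = -85 to +85 mm: where is not measured. Two other plates (a blank, a fuse cap) stand out at most 8 mm. Pushed near its tip, the lever takes 4 to 6 N to start moving, less as it nears its centre.
- toggle (a joint): Angle of the chrome mains lever at the back: a bat 36 mm long, 7 mm thick at the root, 11 mm at the tip, on an upright pivot 8 mm out from the panel at its plate's centre; its tip stands about 42 mm out. 0 = off, leaning 0.35 rad to the box's right (-y); 0.70 = on, 0.35 rad to the left (+y), at its stop. A spring holds it at both; past 0.35 it snaps over. A push above 25 N spoils it.
- key_grip (a point): Centre of the key's black plastic head with red inlay, on the key's upright turning axis, 33 mm above the box's top: 28 mm wide (point's x), 9 mm thick (y), 28 mm high. Below it a thin steel shank enters a chrome collar 29 mm in diameter, 8 mm high. z is up; x and y turn with the key. At rest (run) its x is the box's x.
- key (a joint): The start key's angle: 0 = run, where its spring holds it; it grows clockwise seen from above to 0.80 rad = start, at its stop. The spring torque grows from 0.04 to 0.12 N m; let go, the key springs back to 0.
- vase: Bystander: blue glass vase, 115 mm high, 68 mm in diameter, standing left of and behind the box. Origin: centre of its foot.
- glass_bird: Bystander: amber glass bird on a clear round foot, about 95 mm long, 76 mm high, standing right of the box towards the back. Origin: centre of its foot.
- pot: Bystander: white ceramic pot with blue bands, open, 92 mm in diameter, 85 mm high, standing right of the box. Origin: centre of its foot.
- basket: Bystander: yellow basket of finished glass pieces, 182 x 236 mm, 62 mm high, with glass up to about 80 mm, standing left of the box. Origin: centre of its underside.

How it is judged (in metres and radians):
On the way, in this order (a step that is already met when the one before it is completed fails the run):
1. the mains toggle has snapped over to on (value of joint toggle above 0.6 rad), for 0.2 s.
2. then the key is turned to start and held there (value of joint toggle above 0.6 rad and value of joint key above 0.68 rad), for 1.5 s.
At the end, for the whole second after the job is handed in: The mains toggle is on (over 0.6 rad), the key, after at least 1.5 s at start (over 0.68 rad), has been let go and rests at run (under 0.1 rad); vase, bird, pot and basket stand upright (within 0.2 rad) within 20 mm of where they were (value of joint toggle above 0.6 rad and value of joint key below 0.1 rad and velocity of joint key below 0.1 rad/s and distance of each of vase, glass_bird, pot, basket from where it was at the start of the episode below 0.02 m and angle between each of vase, glass_bird, pot, basket's own z axis and vertical below 0.2 rad); the robot touches nothing.
It fails at once if the toggle lever is pushed with more than 25 N (contact force between any of the fingers, the arm and toggle_c0 above 25 N).
It fails at once if the vase, bird, pot or basket is shifted by more than 20 mm (distance of any of vase, glass_bird, pot, basket from where it was at the start of the episode above 0.02 m).
It also fails if it takes over 64 s, if anything falls off the work surface, if the arm or the gripper's body presses on something with over 40 N, if the wrist force passes 120 N, or if a joint passes its speed limit or range.

### The arm

A 6-joint arm with a two-finger parallel gripper is mounted at the origin on the work surface. World frame = base frame: x ahead of the robot, y to its left, z up, the work surface at z = 0. Lengths are in mm, angles in rad, forces in N, time in s.
With the tool pointing down it reaches from about 300 to 775 mm from the base axis. Payload 14.6 kg.
Tool frame: the origin (TCP) lies at the very end of the fingers, on their centre line; the grasp point (between the pads) lies 19 mm behind it; z points along the fingers, y is the line along which they close (so a half turn about z gives the same grasp; the last joint's range is limited). The gripper opens to 94 mm and grips with 3 to 60 N. Pads are 16 mm wide; open, the fingers measure 119 mm over their backs; the gripper's body (75 mm by 177 mm) begins 78 mm behind the grasp point.
Start: joints at [1.273, 0.3, 1.521, -0, 1.321, -0.067], TCP at [125.814, 535.406, 205.446] pointing down, gripper open.
Joint ranges: [-3.03, 3.03], [-0.79, 2.21], [0.23, 2.52], [-1.04, 4.18], [0, 3.07], [-2.55, 2.55]. Speed limits (rad/s): [2.22, 2.22, 2.57, 3.14, 3.14, 3.14].

### API

Orientations are given as [roll, pitch, yaw] about the fixed x, y, z axes, in that order (R = Rz(yaw) Ry(pitch) Rx(roll)).
In Python, from cell import manip gives the robot as it stands.
- The arm moves only by the tool servo_tool, never from a script. Its argument "motion" is a list that holds one entry, the list of rows, each a list of 7 numbers: the shift along the world's x, y, z as a fraction of full scale, then the turn, a rotation vector about the world's x, y, z as a fraction of full scale, then the closure, from 0 (fully open) to 1 (shut). In form: [[[x, y, z, rx, ry, rz, gripper], ...]]. A call has 1 to 10 rows; each row is the pose to reach, as a shift and turn from the pose commanded when the call began, turning the shorter way round; what a row does not reach only later rows make up. Full scale, the value 1, is 0.5 m for a shift and pi rad for a turn. A row lasts 1/10 s, in which the tool goes at most 50 mm and 8.59 degrees, less where a joint would pass 70% of its speed; a pose out of reach is approached as far as the arm can. A call with a number of a shift or a turn outside -1 to 1 is refused whole. A call with a gripper value outside its range is refused whole. The fingers move at their own pace and stop on an object; "newtons" is the grip in N (left out, the last holds). Time passes only in rows, so rows that repeat a pose let the fingers close. It gives the time, the measured TCP pose, the force, the opening and the grip force at its end, in the units of the state.
- manip.read_state(): the state, without advancing time (a new reading comes with each control period).
- manip.camera(name): name is "scene" or "top" or "wrist"; returns a dict with "frame" (480x640x3 uint8, red, green, blue), "range_z" (480x640 float32, mm along the optical axis (not along the pixel's ray), 0 where there is no reading), "vfov" (degrees; the focal length in pixels is half the picture's height over the tangent of half this angle, whatever the lens; pixels are square), "cx", "cy" (the principal point, pixels), "k1" (the pictures are not rectified: a ray, as slopes to the right and down, at radius r is drawn at 1 + k1 r^2 times it, then the intrinsics apply), "cam_to_world" (4x4, takes a point from camera to world coordinates). Camera axes: x right, y down, z forward; pixel columns grow to the right and rows downward; lengths in mm; the calibration is good to about 2 mm. A picture is of the moment at which its call begins.
- manip.sign_off(): hands the job in; it is judged then, once.
The state is a dict: "clock": time; "joints": joint angles; "qd": joint speeds; "effort": joint torques, N m; "eef_pos": TCP position; "eef_rot": TCP orientation; "wrist_force": force on the tool from outside, world axes, zero at the start; "moment": the same for the moment, N m; "finger_gap": finger opening in mm; "finger_force": force on a finger pad.
Only numpy, scipy, OpenCV 4.12 (cv2) and the standard library are available. Lean on these libraries where they do the work, as an engineer would, in place of code of your own. Each camera call takes 0.05 s, during which the arm holds its last target. There are 200 camera calls.

## Working session

There is one attempt and no reset: what is moved stays moved. The work goes in short steps, Python scripts to look and compute and a tool call to move; the robot and the scene stay as the last step left them, time stands still between calls to the robot, and variables do not carry over. Pictures are saved under pics/ and viewed, at most 10 in all, crops included, and the job is handed in when it is done.

Besides the shell and the picture viewer there is one more tool, called after "Emit:" as name(argument=value, ...), one argument or row to a line, values as JSON. servo_tool: Moves the arm, as the interface text tells. Its arguments: {"type":"object","properties":{"motion":{"type":"array"},"newtons":{"type":"number"}},"required":["motion"]}

```bash
mkdir -p pics; ls; cat > h.py <<'E'
import numpy as np, cv2, pickle
from cell import manip
def grab(n,f=None):
    c=manip.camera(n)
    if f: cv2.imwrite('pics/'+f,c['frame'][:,:,::-1]); pickle.dump(c,open('pics/'+f+'.pkl','wb'))
    return c
def rays(c,uv):
    f=240/np.tan(np.radians(c['vfov'])/2)
    d=(np.asarray(uv,float).reshape(-1,2)-[c['cx'],c['cy']])/f
    s=d.copy()
    for _ in range(20): s=d/(1+c['k1']*(s**2).sum(1,keepdims=True))
    return s
def pts(c,uv,z=None):
    """depth points if z None else ray onto plane z"""
    uv=np.asarray(uv).reshape(-1,2); s=rays(c,uv); T=np.array(c['cam_to_world'])
    v=np.c_[s,np.ones(len(s))]
    if z is None:
        r=c['range_z'][uv[:,1].astype(int),uv[:,0].astype(int)]
        return v*r[:,None]@T[:3,:3].T+T[:3,3]
    w=v@T[:3,:3].T
    return T[:3,3]+w*((z-T[2,3])/w[:,2])[:,None]
E
python3 - <<'E'
from h import *
a=grab('top','top0.png');b=grab('scene','scene0.png')
for c in(a,b): print(c['vfov'],c['k1'],np.round(c['cam_to_world'],2).tolist())
print(manip.read_state())
E
```

```text
pics
47.61924610924993 0.018737299879681008 [[0.02, -0.99, 0.14, 395.82], [-1.0, -0.02, 0.0, 115.42], [-0.0, -0.14, -0.99, 1316.16], [0.0, 0.0, 0.0, 1.0]]
47.56748111885133 -0.04453594261645138 [[0.29, 0.66, -0.69, 1352.61], [0.96, -0.19, 0.22, -143.7], [0.01, -0.73, -0.69, 882.07], [0.0, 0.0, 0.0, 1.0]]
{'clock': 0.1, 'joints': array([ 1.27345193e+00,  3.00399396e-01,  1.52146645e+00,  2.82451711e-05,
        1.32072415e+00, -6.66096336e-02]), 'qd': array([ 5.16184980e-04,  7.34241263e-04, -1.13903363e-04, -1.27853624e-04,
        9.34615897e-05, -4.84189909e-04]), 'effort': array([ 6.91903733e-04, -5.32641470e+01, -3.53287375e+01,  7.09071779e-02,
        2.34822911e-02, -6.38648635e-05]), 'eef_pos': array([125.71731753, 535.21340527, 204.97415953]), 'eef_rot': array([-3.14059934e+00, -9.36827761e-05,  2.91085084e+00]), 'wrist_force': array([0.10175044, 0.08040293, 0.7619873 ]), 'moment': array([0.02176219, 0.01694812, 0.02627102]), 'finger_force': 0.0, 'finger_gap': 93.68882223709836}
```

View pics/top0.png

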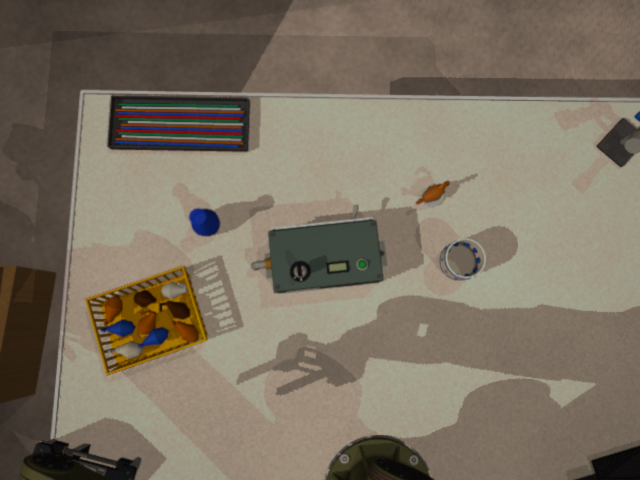

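View pics/scene0.png

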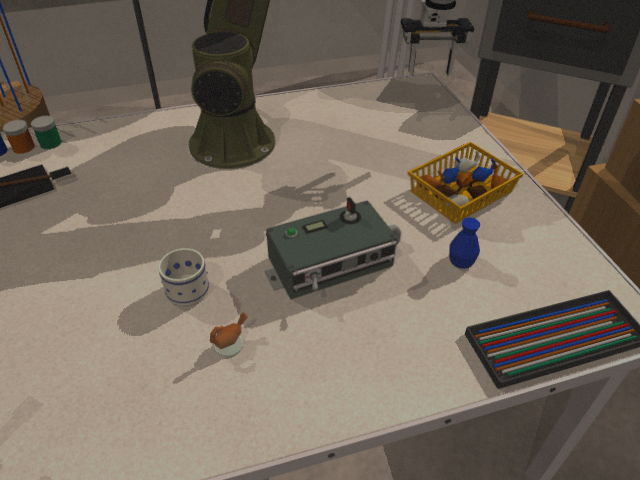

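The top view shows the box at about (325,255), the key at (300,271) and the lever tip near (356,210). In the scene view the lever is near (314,282). I'll zoom in on both and measure.

```bash
python3 - <<'E'
from h import *
import pickle
a=pickle.load(open('pics/top0.png.pkl','rb'));b=pickle.load(open('pics/scene0.png.pkl','rb'))
A=cv2.resize(a['frame'][195:305,240:400],(800,550),interpolation=cv2.INTER_CUBIC)
B=cv2.resize(b['frame'][190:300,255:415],(800,550),interpolation=cv2.INTER_CUBIC)
cv2.imwrite('pics/z.png',cv2.resize(np.vstack([A,B]),(436*2//2*1,600))[:,:,::-1]) 
cv2.imwrite('pics/zA.png',A[:,:,::-1]);cv2.imwrite('pics/zB.png',B[:,:,::-1])
# box top by depth
v,u=np.mgrid[180:320,230:410];uv=np.c_[u.ravel(),v.ravel()]
P=pts(a,uv);m=(abs(P[:,2]-90)<5)
M=np.zeros((480,640),np.uint8);M[uv[m,1],uv[m,0]]=255
M=cv2.morphologyEx(M,cv2.MORPH_OPEN,np.ones((7,7)))
c=max(cv2.findContours(M,0,2)[0],key=cv2.contourArea)
Q=pts(a,c.reshape(-1,2),90)
r=cv2.minAreaRect(Q[:,:2].astype(np.float32));print(r,cv2.boxPoints(r), np.median(P[m,2]))
# wide things
P=pts(a,uv);k=(P[:,2]>104)&(P[:,2]<150);print('key',P[k].mean(0),P[k].min(0),P[k].max(0),k.sum())
for n,cc,(u0,v0,u1,v1) in(('vase',a,(180,195,230,245)),('bird',a,(410,170,460,210)),('pot',a,(430,230,490,285)),('bask',a,(80,260,215,380))):
    v,u=np.mgrid[v0:v1,u0:u1];X=pts(cc,np.c_[u.ravel(),v.ravel()]);X=X[X[:,2]>20];print(n,X.min(0).round(),X.max(0).round())
E
```

```text
((559.263427734375, 194.58248901367188), (66.4271469116211, 76.47337341308594), 31.65834617614746) [[510.9236  209.69705]
 [551.0609  144.60345]
 [607.6033  179.46793]
 [567.46594 244.56152]] 89.49937846128614
key [497.5675012  175.16483512 131.76183564] [483.39937937  41.34720159 104.5035986 ] [518.97315953 191.59402379 141.73800432] 65
vase [396. 115.  21.] [ 649.  450. 1316.]
bird [ 396. -156.   25.] [ 720.  115. 1316.]
pot [ 396. -233.   20.] [ 578.  115. 1316.]
bask [261. 115.  20.] [ 507.  678. 1316.]
```

View pics/zA.png

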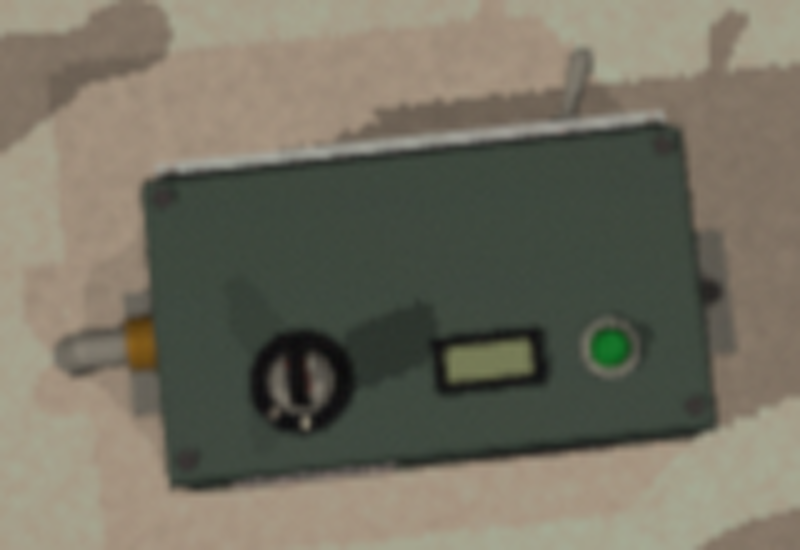

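View pics/zB.png

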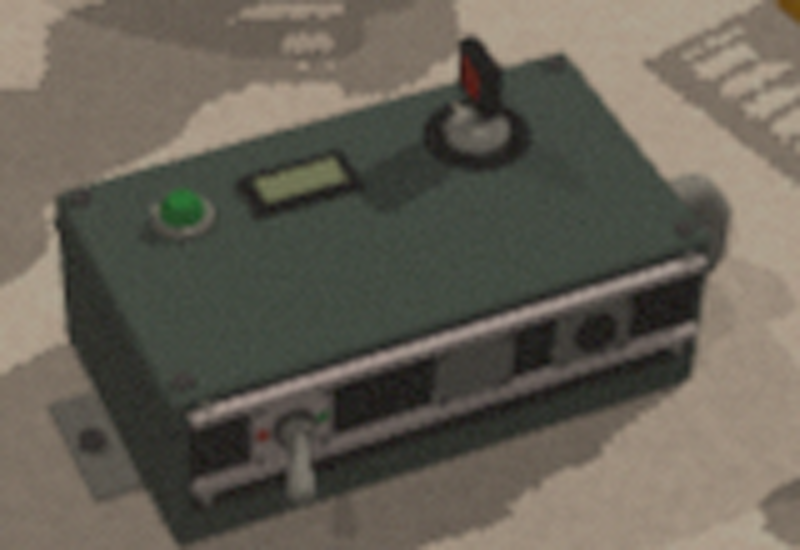

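Zoomed, the lid corners in the top crop are (145,180), (678,125), (715,430) and (172,488). The lever runs from (568,115) to its tip at (580,52), and the key head is at about (298,375). In the scene crop the lever tip is at (302,490) and the key head at (480,78).

```bash
python3 - <<'E'
from h import *
import pickle
a=pickle.load(open('pics/top0.png.pkl','rb'));b=pickle.load(open('pics/scene0.png.pkl','rb'))
za=lambda L:np.array(L)/5.+[239.6,194.6]
zb=lambda L:np.array(L)/5.+[254.6,189.6]
def tri(p,q):
    A=[];B=[]
    for c,x in((a,p),(b,q)):
        T=np.array(c['cam_to_world']);d=T[:3,:3]@np.r_[rays(c,x)[0],1];d/=np.linalg.norm(d)
        M=np.eye(3)-np.outer(d,d);A.append(M);B.append(M@T[:3,3])
    X=np.linalg.lstsq(np.vstack(A),np.hstack(B),rcond=None)[0]
    return X.round(1),[float(np.linalg.norm(M@X-w).round(1)) for M,w in zip(A,B)]
C=pts(a,za([(145,180),(678,125),(715,430),(172,488)]),90);print('lid top',C.round(1),C.mean(0).round(1))
D=pts(b,zb([(705,255),(190,400),(60,200),(565,58)]),90);print('lid scene',D.round(1),D.mean(0).round(1))
for Z in(C,D): print([round(float(np.linalg.norm(Z[i]-Z[(i+1)%4])),1) for i in range(4)], np.degrees(np.arctan2(*(Z[0]-Z[1])[[0,1]]*[-1,1])),np.degrees(np.arctan2(*(Z[1]-Z[2])[[1,0]])))
for i in range(4):print(tri(za([(145,180),(678,125),(715,430),(172,488)][i]),zb([(705,255),(190,400),(60,200),(565,58)][i])))
print('tip',tri(za((581,52)),zb((302,490))),pts(a,za((581,52)),62),pts(b,zb((302,490)),62))
print('lever root top',pts(a,za((568,115)),62))
print('key',tri(za((298,375)),zb((480,78))),'collar',pts(a,za((302,381)),98),pts(b,zb((478,128)),98))
for n,c,L in(('vase',a,(203,222,100)),('bird',a,(433,193,50)),('pot',a,(465,261,85))):print(n,pts(c,L[:2],L[2]))
print('bask',pts(a,[(90,300),(188,268),(206,340),(107,373)],62).round())
E
```

```text
lid top [[5.890e+02 2.610e+02 9.000e+01]
 [6.184e+02 1.790e+01 9.000e+01]
 [4.792e+02 5.000e-01 9.000e+01]
 [4.491e+02 2.443e+02 9.000e+01]] [533.9 130.9  90. ]
lid scene [[601.8 252.7  90. ]
 [622.5  22.6  90. ]
 [492.4  -1.5  90. ]
 [462.3 241.   90. ]] [544.8 128.7  90. ]
[244.9, 140.3, 245.6, 140.8] 6.912389930904568 7.110999212248499
[231.0, 132.3, 244.3, 139.9] 5.146339681472802 10.50382636954166
(array([590.3, 260.7,  77.6]), [1.8, 1.8])
(array([619.5,  20.4,  87.7]), [2.8, 2.8])
(array([480.1,  -0. ,  78.8]), [0.5, 0.5])
(array([449.7, 245.9,  78.9]), [0.5, 0.5])
tip (array([657.3,  60.3,  61.9]), [1.2, 1.2]) [[657.59712565  61.39761664  62.        ]] [[657.12152389  59.12347322  62.        ]]
lever root top [[627.42769523  67.1790222   62.        ]]
key (array([498.2, 186.7, 119.5]), [0.5, 0.5]) collar [[497.5475167  186.62984412  98.        ]] [[506.20632346 183.49848816  98.        ]]
vase [[604.65813784 409.05599341 100.        ]]
bird [[ 692.10709595 -122.27516742   50.        ]]
pot [[ 527.1739788  -186.73816964   85.        ]]
bask [[426. 667.  62.]
 [503. 448.  62.]
 [340. 398.  62.]
 [264. 616.  62.]]
```

Emit:
servo_tool(
  motion=[
    [[0.948,-0.89,0.1,0,0,0.111,1],[0.948,-0.89,0.1,0,0,0.111,1],[0.948,-0.89,0.1,0,0,0.111,1],[0.948,-0.89,0.1,0,0,0.111,1],[0.948,-0.89,0.1,0,0,0.111,1],[0.948,-0.89,0.1,0,0,0.111,1],[0.948,-0.89,0.1,0,0,0.111,1],[0.948,-0.89,0.1,0,0,0.111,1],[0.948,-0.89,0.1,0,0,0.111,1],[0.948,-0.89,0.1,0,0,0.111,1]],
  ],
  newtons=20,
)

```text
clock: 1.1
eef_pos: [485.0, 197.6, 243.3]
eef_rot: [3.142, -0.0, -3.024]
wrist_force: [0.7, 0.6, -0.1]
finger_gap: 17.5
finger_force: 0.0
```

Emit:
servo_tool(
  motion=[
    [[0.23,-0.215,0.02,0,0,0,1],[0.23,-0.215,0.02,0,0,0,1],[0.23,-0.215,0.02,0,0,0,1],[0.23,-0.215,0.02,0,0,0,1],[0.23,-0.215,0.02,0,0,0,1],[0.23,-0.215,0.02,0,0,0,1]],
  ],
)

```text
clock: 1.7
eef_pos: [598.2, 92.6, 252.9]
eef_rot: [3.141, -0.001, -3.023]
wrist_force: [-0.2, 0.4, -0.1]
finger_gap: 0.4
finger_force: 0.0
```

```bash
python3 - <<'E'
from h import *
a=grab('wrist','w0.png');print(np.round(a['cam_to_world'],2).tolist(),a['vfov'],manip.read_state()['eef_pos'])
E
```

```text
[[-0.12, 0.96, 0.25, 526.85], [0.99, 0.11, 0.03, 83.78], [-0.0, 0.25, -0.97, 432.3], [0.0, 0.0, 0.0, 1.0]] 62.78758333553568 [598.13595994  92.95501882 253.24982964]
```

View pics/w0.png

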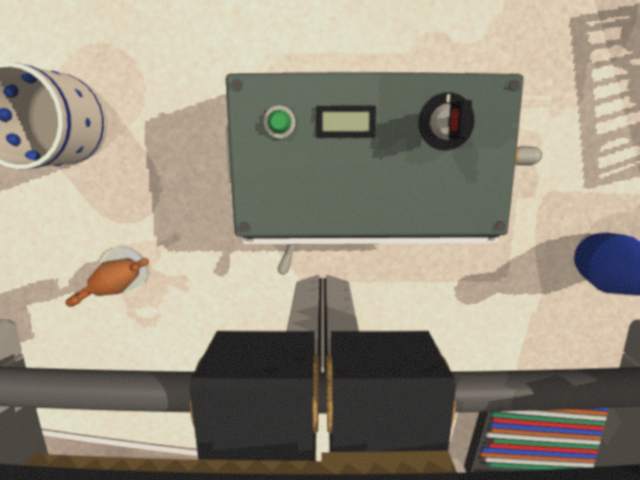

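The wrist view shows the lid with corners (228,75), (522,75), (508,237) and (237,237). The lever runs from (291,247) to its tip at (285,271), the key head is at (456,123) and its collar at (446,121). The yaw is lined up with the box.

```bash
python3 - <<'E'
from h import *
import pickle
a=pickle.load(open('pics/top0.png.pkl','rb'));b=pickle.load(open('pics/scene0.png.pkl','rb'));w=pickle.load(open('pics/w0.png.pkl','rb'))
C=pts(w,[(508,237),(237,237),(228,75),(522,75)],90);print(C.round(1).tolist(),C.mean(0).round(1))
print([round(float(np.linalg.norm(C[i]-C[(i+1)%4])),1) for i in range(4)])
print('depth',pts(w,[(506,234),(240,234),(231,78),(519,78),(456,123),(454,112),(455,133),(285,268),(288,258)]).round(1).tolist())
print('tip',pts(w,[(285,272),(291,247)],62).round(1).tolist(),'collar',pts(w,[(446,121)],98).round(1))
h=w['frame'].astype(int);v,u=np.nonzero((h[...,0]>80)&(h[...,1]<60)&(h[...,2]<60));k=(abs(u-456)<15)&(abs(v-123)<25);print('red',u[k].mean(),v[k].mean(),k.sum())
def tri(L):
    A=[];B=[]
    for c,x in L:
        T=np.array(c['cam_to_world']);d=T[:3,:3]@np.r_[rays(c,x)[0],1];d/=np.linalg.norm(d)
        M=np.eye(3)-np.outer(d,d);A.append(M);B.append(M@T[:3,3])
    X=np.linalg.lstsq(np.vstack(A),np.hstack(B),rcond=None)[0]
    return X.round(1),[float(np.linalg.norm(M@X-w).round(1)) for M,w in zip(A,B)]
za=np.array((581,52))/5+[239.6,194.6];zb=np.array((302,490))/5+[254.6,189.6]
print(tri([(w,(285,271)),(a,za),(b,zb)]),tri([(w,(285,271)),(b,zb)]))
print('key',tri([(w,(456,123)),(b,np.array((480,78))/5+[254.6,189.6]),(a,np.array((298,375))/5+[239.6,194.6])]))
E
```

```text
[[593.0, 261.8, 90.0], [622.1, 17.8, 90.0], [486.0, 1.0, 90.0], [455.6, 242.3, 90.0]] [539.2 130.7  90. ]
[245.8, 137.2, 243.2, 138.8]
depth [[590.7, 259.9, 88.9], [619.0, 20.3, 90.0], [488.0, 3.6, 89.9], [458.2, 240.5, 89.5], [504.2, 181.0, 131.3], [496.1, 179.9, 125.4], [511.3, 182.2, 129.6], [654.2, 62.2, 67.3], [644.4, 64.0, 64.8]]
tip [[660.2, 62.3, 62.0], [633.8, 65.7, 62.0]] collar [[501.2 183.2  98. ]]
red 453.97402597402595 119.51948051948052 77
(array([658. ,  60.9,  62.6]), [1.6, 0.7, 1.9]) (array([658.3,  60.6,  63. ]), [1.7, 1.7])
key (array([500.5, 185.8, 120.3]), [3.1, 1.0, 2.6])
```

Emit:
servo_tool(
  motion=[
    [[0.108,-0.136,-0.1,0,0,0,1],[0.108,-0.136,-0.1,0,0,0,1],[0.108,-0.136,-0.2,0,0,0,1],[0.108,-0.136,-0.28,0,0,0,1],[0.108,-0.136,-0.34,0,0,0,1],[0.108,-0.136,-0.38,0,0,0,1],[0.108,-0.136,-0.4,0,0,0,1],[0.108,-0.136,-0.406,0,0,0,1],[0.108,-0.136,-0.406,0,0,0,1]],
  ],
)

```text
clock: 2.65
eef_pos: [653.1, 24.4, 51.1]
eef_rot: [-3.141, 0.001, -3.023]
wrist_force: [0.2, -0.6, -0.2]
finger_gap: 0.2
finger_force: 0.0
```

```bash
python3 - <<'E'
from h import *
a=grab('wrist','w1.png');s=manip.read_state();print(s['eef_pos'],s['wrist_force'])
b=grab('scene','s1.png')
A=cv2.resize(a['frame'][150:400,180:460],(672,600));cv2.imwrite('pics/z1.png',np.hstack([cv2.resize(a['frame'][100:360,200:440],(400,433)),cv2.resize(b['frame'][170:330,230:378],(400,433))])[:,:,::-1])
E
```

```text
[653.34229534  24.25802859  51.54312554] [0.76244965 0.01139176 0.50072298]
```

View pics/z1.png

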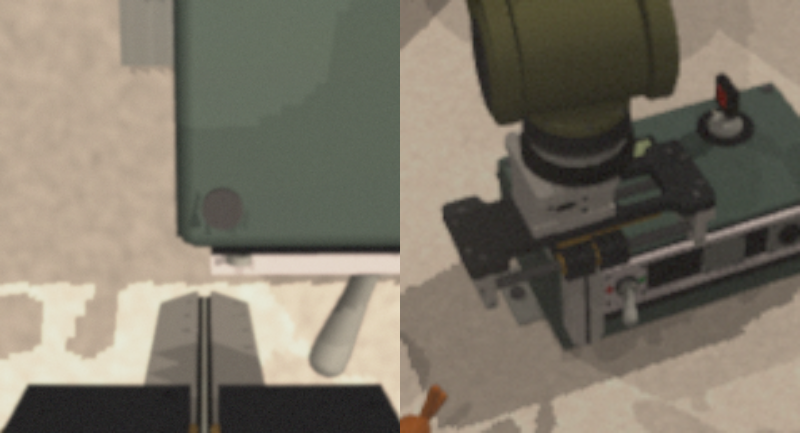

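The left panel shows the closed fingers right of the lever, with the gap at columns 245–315. The right panel shows the lever still off and everything else clear. I'll push slowly along the box's +y.

Emit:
servo_tool(
  motion=[
    [[-0.001,0.008,0,0,0,0,1],[-0.002,0.014,0,0,0,0,1],[-0.002,0.018,0,0,0,0,1],[-0.002,0.021,0,0,0,0,1],[-0.003,0.024,0,0,0,0,1],[-0.003,0.027,0,0,0,0,1],[-0.003,0.03,0,0,0,0,1]],
  ],
)

```text
clock: 3.45
eef_pos: [651.4, 38.9, 50.2]
eef_rot: [-3.142, 0.0, -3.024]
wrist_force: [0.1, 0.0, 0.0]
finger_gap: 0.4
finger_force: 0.0
```

Emit:
servo_tool(
  motion=[
    [[0,0.003,0,0,0,0,1],[-0.001,0.006,0,0,0,0,1],[-0.001,0.009,0,0,0,0,1],[-0.001,0.011,0,0,0,0,1],[-0.002,0.013,0,0,0,0,1]],
  ],
)

```text
clock: 3.95
eef_pos: [651.1, 44.6, 50.5]
eef_rot: [-3.14, 0.002, -3.024]
wrist_force: [5.0, -5.3, -0.6]
finger_gap: 0.4
finger_force: 2.9
```

```bash
python3 - <<'E'
from h import *
a=grab('wrist','w2.png');s=manip.read_state();print(s['eef_pos'],s['wrist_force'],s['moment'])
b=grab('scene','s2.png')
cv2.imwrite('pics/z2.png',np.hstack([cv2.resize(a['frame'][200:330,260:380],(400,433)),cv2.resize(b['frame'][230:310,270:344],(400,433),interpolation=cv2.INTER_CUBIC)])[:,:,::-1])
E
```

```text
[651.08435382  44.72267056  50.50732026] [ 4.77722823 -5.00525805 -0.27350271] [-0.94988569 -0.85652198 -0.1319579 ]
```

View pics/z2.png

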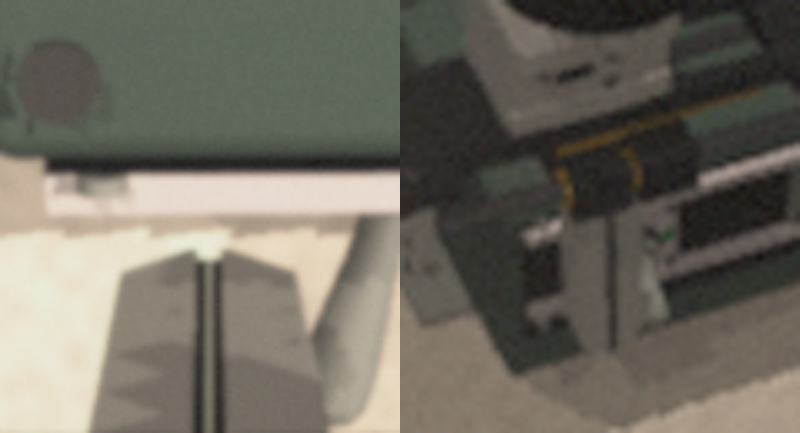

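The fingers are bearing on the lever's right side near the tip, which sits at crop (345,400), and the lever hasn't moved yet at about 7 N. I'll keep pushing in small steps.

Emit:
servo_tool(
  motion=[
    [[0,0.002,0,0,0,0,1],[0,0.004,0,0,0,0,1],[-0.001,0.006,0,0,0,0,1],[-0.001,0.008,0,0,0,0,1]],
  ],
)

```text
clock: 4.45
eef_pos: [650.2, 49.2, 50.5]
eef_rot: [-3.141, 0.001, -3.024]
wrist_force: [2.6, -2.2, 0.2]
finger_gap: 0.6
finger_force: 1.1
```

Emit:
servo_tool(
  motion=[
    [[0,0.003,0,0,0,0,1],[-0.001,0.006,0,0,0,0,1],[-0.001,0.009,0,0,0,0,1],[-0.001,0.012,0,0,0,0,1],[-0.002,0.015,0,0,0,0,1],[-0.002,0.018,0,0,0,0,1]],
  ],
)

```text
clock: 5.05
eef_pos: [648.7, 58.3, 50.2]
eef_rot: [-3.141, -0.0, -3.024]
wrist_force: [-1.0, -6.2, -0.1]
finger_gap: 0.5
finger_force: 2.8
```

```bash
python3 - <<'E'
from h import *
a=grab('wrist','w3.png');s=manip.read_state();print(s['eef_pos'],s['wrist_force'],s['moment'])
b=grab('scene','s3.png')
cv2.imwrite('pics/z3.png',np.hstack([cv2.resize(a['frame'][200:330,260:380],(400,433)),cv2.resize(b['frame'][230:310,270:344],(400,433),interpolation=cv2.INTER_CUBIC)])[:,:,::-1])
E
```

```text
[648.70249788  58.2189277   50.14291154] [-0.60366081 -4.00656767  0.35167177] [-0.69547505  0.21084594  0.04568806]
```

View pics/z3.png

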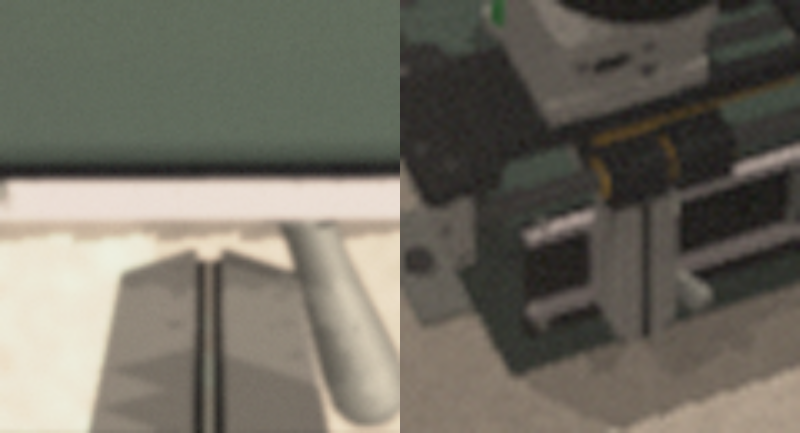

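The lever now leans left, running from (310,230) to (365,400) in the crop, so it has snapped over. I'll back off, rise and move above the key with the gripper open.

Emit:
servo_tool(
  motion=[
    [[0.006,-0.05,0,0,0,0,1],[0.006,-0.05,0.0,0,0,0,1],[0.006,-0.05,0.1,0,0,0,1],[0.006,-0.05,0.2,0,0,0,0.8],[0,-0.05,0.3,0,0,0,0.7],[-0.1,0.05,0.36,0,0,0,0.55],[-0.17,0.13,0.36,0,0,0,0.5],[-0.25,0.21,0.36,0,0,0,0.5],[-0.298,0.252,0.36,0,0,0,0.5],[-0.298,0.252,0.36,0,0,0,0.5]],
  ],
)

```text
clock: 6.15
eef_pos: [497.2, 187.2, 230.9]
eef_rot: [3.141, 0.001, -3.021]
wrist_force: [0.5, -0.5, 0.6]
finger_gap: 46.7
finger_force: 0.0
```

Emit:
servo_tool(
  motion=[
    [[0,0,0,0,0,0,0.5]],
  ],
)

```text
clock: 6.25
eef_pos: [498.8, 186.1, 230.9]
eef_rot: [3.141, 0.001, -3.021]
wrist_force: [-0.0, -0.6, -0.2]
finger_gap: 47.0
finger_force: 0.0
```

```bash
python3 - <<'E'
from h import *
a=grab('wrist','w4.png');s=manip.read_state();print(s['eef_pos'],s['wrist_force'],s['finger_gap'])
b=grab('top','t4.png')
cv2.imwrite('pics/z4.png',np.hstack([cv2.resize(a['frame'],(480,360)),cv2.resize(b['frame'][190:298,300:396],(320,360),interpolation=cv2.INTER_CUBIC)])[:,:,::-1])
E
```

```text
[499.85167614 184.95793724 230.6485352 ] [0.01509545 0.29526727 0.39022491] 47.05362056996459
```

View pics/z4.png

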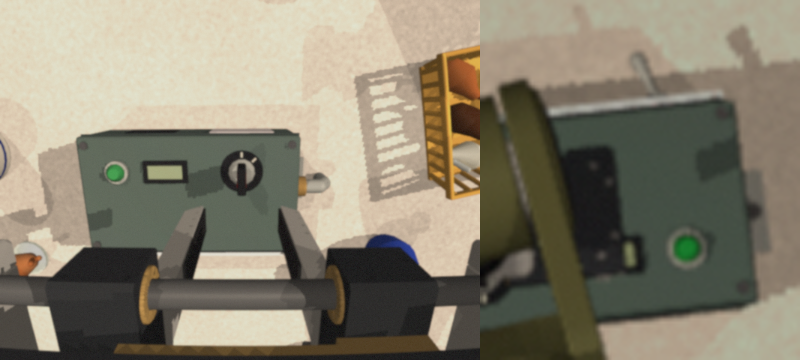

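In the top crop the lever leans left from (655,92) to (638,58), so the toggle is on. In the wrist view the key head is near (321,237) at full resolution, roughly midway between the fingers.

```bash
python3 - <<'E'
from h import *
import pickle
w=pickle.load(open('pics/w4.png.pkl','rb'))
v,u=np.mgrid[195:270,290:350];uv=np.c_[u.ravel(),v.ravel()];P=pts(w,uv)
R=np.array([[.993,.12],[-.12,.993]])
for lo,hi in((110,145),(125,145),(94,103)):
    k=(P[:,2]>lo)&(P[:,2]<hi)
    q=(P[k,:2]-[502,184])@R.T
    print(lo,k.sum(),P[k].mean(0).round(1),np.percentile(q,[3,97],axis=0).round(1).tolist(),P[k,2].max().round(1))
print('collar centre',pts(w,[(321,228)],98),'head top plane',pts(w,[(321,240)],137))
cv2.imwrite('pics/z5.png',cv2.resize(w['frame'][185:285,270:370],(600,600),interpolation=cv2.INTER_CUBIC)[:,:,::-1])
E
```

```text
110 548 [498.8 185.6 135. ] [[-14.6, -2.4], [11.9, 6.3]] 139.5
125 508 [499.7 185.7 136.3] [[-14.6, -2.4], [11.9, 6.3]] 139.5
94 538 [499.  185.6  96.9] [[-13.9, -10.5], [9.3, 14.3]] 99.9
collar centre [[498.91599811 184.73195067  98.        ]] head top plane [[498.72643362 184.82287326 137.        ]]
```

View pics/z5.png

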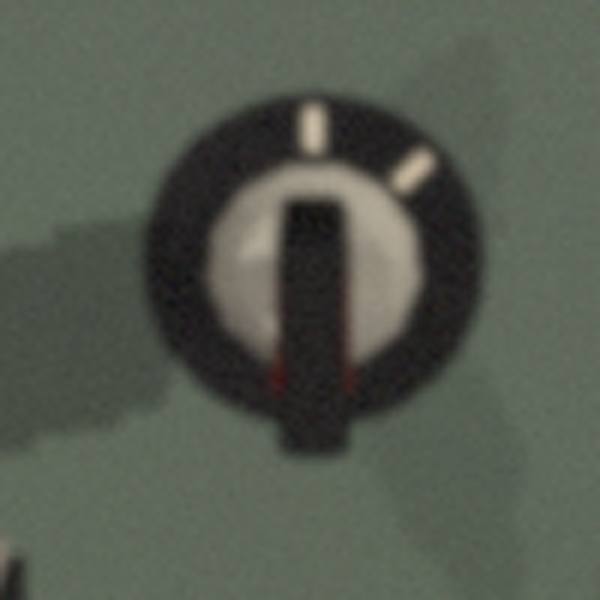

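The key centre is about (500.4, 185.8), its head top is near 137 mm and it is aligned with the gripper. The start mark lies clockwise, which is negative z rotation. Descending now.

Emit:
servo_tool(
  motion=[
    [[0.001,0.002,-0.06,0,0,0,0.5],[0.001,0.002,-0.12,0,0,0,0.5],[0.001,0.002,-0.18,0,0,0,0.5],[0.001,0.002,-0.22,0,0,0,0.5],[0.001,0.002,-0.24,0,0,0,0.5],[0.001,0.002,-0.247,0,0,0,0.5],[0.001,0.002,-0.247,0,0,0,0.5]],
  ],
  newtons=35,
)

```text
clock: 7.05
eef_pos: [501.0, 185.0, 106.9]
eef_rot: [3.142, 0.0, -3.024]
wrist_force: [1.0, 0.4, -0.7]
finger_gap: 46.8
finger_force: 0.0
```

Within 1 mm, so I'll close with a small y correction.

Emit:
servo_tool(
  motion=[
    [[0,0.001,0,0,0,0,0.8],[0,0.001,0,0,0,0,1],[0,0.001,0,0,0,0,1],[0,0.001,0,0,0,0,1],[0,0.001,0,0,0,0,1],[0,0.001,0,0,0,0,1],[0,0.001,0,0,0,0,1],[0,0.001,0,0,0,0,1]],
  ],
  newtons=35,
)

```text
clock: 7.85
eef_pos: [500.4, 186.0, 106.9]
eef_rot: [3.141, 0.0, -3.024]
wrist_force: [0.2, 0.6, 2.0]
finger_gap: 8.5
finger_force: 35.0
```

Emit:
servo_tool(
  motion=[
    [[0,0,0,0,0,-0.04,1],[0,0,0,0,0,-0.08,1],[0,0,0,0,0,-0.12,1],[0,0,0,0,0,-0.16,1],[0,0,0,0,0,-0.2,1],[0,0,0,0,0,-0.23,1],[0,0,0,0,0,-0.25,1],[0,0,0,0,0,-0.25,1],[0,0,0,0,0,-0.25,1]],
  ],
)

```text
clock: 8.75
eef_pos: [500.3, 185.2, 106.9]
eef_rot: [-3.14, 0.0, 2.474]
wrist_force: [-3.3, -4.6, 5.0]
finger_gap: 8.9
finger_force: 35.0
```

Emit:
servo_tool(
  motion=[
    [[0,0,0,0,0,-0.003,1],[0,0,0,0,0,-0.003,1],[0,0,0,0,0,-0.003,1],[0,0,0,0,0,-0.003,1],[0,0,0,0,0,-0.003,1],[0,0,0,0,0,-0.003,1],[0,0,0,0,0,-0.003,1],[0,0,0,0,0,-0.003,1],[0,0,0,0,0,-0.003,1],[0,0,0,0,0,-0.003,1]],
  ],
)

```text
clock: 9.75
eef_pos: [500.2, 185.2, 106.9]
eef_rot: [-3.14, 0.0, 2.465]
wrist_force: [-3.4, -4.7, 6.0]
finger_gap: 8.7
finger_force: 35.0
```

```bash
python3 - <<'E'
from h import *
s=manip.read_state();print(s['moment'],s['wrist_force'],s['eef_rot'],s['finger_gap'])
w=grab('wrist','w6.png');b=grab('scene','s6.png')
# key-head orientation from depth points just above/around the head, between/beyond pads
for c,n,(u0,v0,u1,v1) in((w,'wrist',(270,180,370,300)),(b,'scene',(325,180,375,225))):
    v,u=np.mgrid[v0:v1,u0:u1];uv=np.c_[u.ravel(),v.ravel()];P=pts(c,uv)
    col=c['frame'][uv[:,1],uv[:,0]].astype(int)
    red=(col[:,0]>70)&(col[:,0]>2*col[:,1])&(col[:,0]>2*col[:,2])
    k=(np.linalg.norm(P[:,:2]-[500.4,186],axis=1)<17)&(P[:,2]>112)&(P[:,2]<140)&(col.max(1)<60)
    print(n,'red',P[red].round(0).tolist()[:12],red.sum())
    if k.sum()>10:
        m,e=cv2.PCACompute(P[k,:2].astype(np.float32),None);print(k.sum(),m,np.arctan2(e[0,1],e[0,0]))
E
```

```text
[-0.95705471  0.60795399  0.11408803] [-3.44509731 -4.68770491  5.97266586] [-3.14019560e+00  3.43215233e-04  2.46478229e+00] 8.71426169908275
wrist red [] 0
701 [[491.6803  193.17877]] 0.9708086
scene red [] 0
61 [[507.54947 179.39989]] -0.4271078
```

The moment of 0.114 N m fits an angle of about 0.74. I'll turn slightly further to be sure, and hold.

Emit:
servo_tool(
  motion=[
    [[0,0,0,0,0,-0.008,1],[0,0,0,0,0,-0.015,1],[0,0,0,0,0,-0.015,1],[0,0,0,0,0,-0.015,1],[0,0,0,0,0,-0.015,1],[0,0,0,0,0,-0.015,1],[0,0,0,0,0,-0.015,1],[0,0,0,0,0,-0.015,1],[0,0,0,0,0,-0.015,1],[0,0,0,0,0,-0.015,1]],
  ],
)

```text
clock: 10.85
eef_pos: [500.2, 185.2, 106.9]
eef_rot: [-3.14, 0.001, 2.418]
wrist_force: [-2.5, -5.3, 5.5]
finger_gap: 9.1
finger_force: 35.6
```

```bash
python3 - <<'E'
from h import *
s=manip.read_state();print(s['moment'],s['wrist_force'],s['eef_rot'],s['finger_gap'])
E
```

```text
[-0.93342626  0.51934597  0.57239735] [-2.48321597 -5.2745621   5.46527662] [-3.14018129e+00  5.21294872e-04  2.41825829e+00] 9.088245366634078
```

Emit:
servo_tool(
  motion=[
    [[0,0,0,0,0,0,1],[0,0,0,0,0,0,1],[0,0,0,0,0,0,1],[0,0,0,0,0,0,1],[0,0,0,0,0,0,1],[0,0,0,0,0,0,1],[0,0,0,0,0,0,1],[0,0,0,0,0,0,1],[0,0,0,0,0,0,1],[0,0,0,0,0,0,1]],
  ],
)

```text
clock: 11.85
eef_pos: [500.2, 185.2, 106.9]
eef_rot: [-3.14, 0.001, 2.418]
wrist_force: [-3.1, -4.4, 4.3]
finger_gap: 8.6
finger_force: 35.6
```

A torque of 0.57 N m means the key is firmly at its stop, and it has been held for over 2 s. Turning back to run, then releasing.

Emit:
servo_tool(
  motion=[
    [[0,0,0,0,0,0.04,1],[0,0,0,0,0,0.08,1],[0,0,0,0,0,0.12,1],[0,0,0,0,0,0.16,1],[0,0,0,0,0,0.2,1],[0,0,0,0,0,0.24,1],[0,0,0,0,0,0.262,1],[0,0,0,0,0,0.262,1],[0,0,0,0,0,0.262,0.7],[0,0,0,0,0,0.262,0.5]],
  ],
)

```text
clock: 12.85
eef_pos: [500.3, 185.7, 106.6]
eef_rot: [-3.141, -0.0, -3.044]
wrist_force: [-0.3, -0.0, 0.6]
finger_gap: 21.0
finger_force: 0.0
```

Emit:
servo_tool(
  motion=[
    [[0,0,0,0,0,0,0.5],[0,0,0,0,0,0,0.5],[0,0,0.05,0,0,0,0.5],[0,0,0.13,0,0,0,0.5],[0,0,0.22,0,0,0,0.5],[-0.1,0,0.26,0,0,0,0.5],[-0.16,0,0.26,0,0,0,0.5],[-0.16,0,0.26,0,0,0,0.5],[-0.16,0,0.26,0,0,0,0.5]],
  ],
)

```text
clock: 13.75
eef_pos: [420.4, 186.0, 237.2]
eef_rot: [3.141, 0.001, -3.042]
wrist_force: [-0.2, -0.5, 0.5]
finger_gap: 47.1
finger_force: 0.0
```

```bash
python3 - <<'E'
from h import *
import pickle
s=manip.read_state();print(s['clock'],s['eef_pos'],s['wrist_force'],s['finger_gap'])
w=grab('wrist','w7.png');b=grab('scene','s7.png');t=grab('top','t7.png')
v,u=np.mgrid[0:480,0:640];uv=np.c_[u.ravel(),v.ravel()];P=pts(w,uv)
k=(np.linalg.norm(P[:,:2]-[500.4,186],axis=1)<19)&(P[:,2]>125)&(P[:,2]<142)
if k.sum()>10:
    m,e=cv2.PCACompute(P[k,:2].astype(np.float32),None);print('key dir',k.sum(),m,np.arctan2(e[0,1],e[0,0]),'box .12')
Q=pts(b,uv);P0=pts(pickle.load(open('pics/scene0.png.pkl','rb')),uv)
for n,X in(('start',P0),('end',Q)):
    # lever pixels: behind panel, z 54..72
    R=np.array([[.993,.12],[-.12,.993]]);q=(X[:,:2]-[539,131])@R.T
    k=(q[:,0]>98)&(q[:,0]<125)&(abs(q[:,1])<110)&(X[:,2]>50)&(X[:,2]<75);print(n,'lever tip box',k.sum(),q[k].mean(0))
d0=pickle.load(open('pics/scene0.png.pkl','rb'))['frame'].astype(int)
d=abs(b['frame'].astype(int)-d0).max(2)
for n,(x0,y0,x1,y1) in(('vase',(445,215,485,270)),('bird',(205,310,250,360)),('pot',(155,245,215,305)),('bask',(405,140,525,220))):print(n,(d[y0:y1,x0:x1]>60).mean())
E
```

```text
13.75 [420.42258098 185.95935231 237.17144868] [-0.15248265 -0.53333612  0.52222693] 47.12323876449563
key dir 428 [[498.12634 185.66452]] 0.121614 box .12
start lever tip box 34 [108.25669638 -84.92454308]
end lever tip box 42 [106.71997782 -66.27044469]
vase 0.0
bird 0.0
pot 0.0
bask 0.0
```

The key is back at run (0.12, matching the box yaw), the lever tip has moved 19 mm left, and the bystanders haven't moved.

```bash
python3 -c "
from cell import manip; print(manip.sign_off())"
```

```text
the job is handed in; nothing more can be done
None
```

The job is handed in at about 14 s: the toggle snapped on at a peak reading of about 7 N, the key was held at its stop for about 2 s and is back at run, and the vase, bird, pot and basket haven't moved; the final verdict was not shown.

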